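# Put the wheel hardware back in its bins

### The arm

A 6-joint arm with a two-finger parallel gripper is mounted at the origin on the work surface. World frame = base frame: x ahead of the robot, y to its left, z up, the work surface at z = 0. Lengths are in m, angles in rad, forces in N, time in s.
With the tool pointing down it reaches from about 0.3 to 0.875 m from the base axis. Payload 6.4 kg.
Tool frame: the origin (TCP) lies midway between the tips of the shut fingers; the grasp point (between the pads) lies 19 mm behind it; x points along the fingers, y is the direction in which the jaws open and shut, and the axes are right-handed (so a half turn about x gives the same grasp; the last joint's range is limited). The gripper opens to 85 mm and grips with 20 to 120 N. Pads are 22 mm wide; open, the fingers measure 114 mm over their backs; the gripper's body (76 mm by 85 mm) begins 54 mm behind the grasp point. The pads swing forward as they close: fully open they stand 13 mm farther back than shut.
Start: joints at [0.898, 0.181, 1.607, -0, 1.354, -0.206], TCP at [0.259, 0.514, 0.231] pointing down, gripper open.
Joint ranges: [-2.99, 2.99], [-0.89, 2.07], [0.3, 2.58], [-1.14, 4.28], [0, 2.63], [-3.12, 3.12]. Speed limits (rad/s): [2.57, 2.57, 3.01, 3.14, 3.14, 3.14].

### API

Orientations are given as a unit quaternion [w, x, y, z].
In Python, from bench import ctrl gives the robot as it stands.
- The arm moves only by the tool step_arm, never from a script. Its argument "motion" is a list of rows, each a list of 7 numbers: the shift along the tool's x, y, z in mm, then the turn, a rotation vector about the tool's x, y, z in degrees, then the closure in counts, from 0 (fully open) to 255 (shut). In form: [[tx, ty, tz, rx, ry, rz, hand], ...]. A call has 1 to 10 rows; each row is the pose to reach, as a shift and turn from the pose commanded when the call began, along the tool's axes at that moment; what a row does not reach only later rows make up. A row lasts 1/8 s, in which the tool goes at most 62.5 mm and 10.7 degrees, less where a joint would pass 70% of its speed; a pose out of reach is approached as far as the arm can. A call with a gripper value outside its range is refused whole. The fingers move at their own pace and stop on an object; the grip force is fixed at half the most. Time passes only in rows, so rows that repeat a pose let the fingers close. It gives the time, the measured TCP pose, the force and the opening at its end, in the units of the state.
- ctrl.get_obs(): the state, without advancing time (a new reading comes with each control period).
- ctrl.camera(name): name is "scene" or "top" or "wrist"; returns (picture, depth): 480x640x3 uint8, red, green, blue; 480x640 float32, m along the optical axis (not along the pixel's ray), 0 where there is no reading.
- ctrl.camera_info(name): a dict with "fx", "fy", "cx", "cy" (pixels), "T" (4x4, takes a point from camera to world coordinates); the wrist camera has in their place "hand_eye" (4x4, takes a point from camera to tool coordinates, whose origin is the TCP and whose axes are the tool frame's). Camera axes: x right, y down, z forward; pixel columns grow to the right and rows downward; lengths in m; the calibration is good to about 2 mm. A picture is of the moment at which its call begins: read the wrist's pose just before it. camera_info takes no time and is no camera call.
- ctrl.hand_in(): hands the job in, once; it reports no verdict.
The state is a dict: "time_s": time; "q": joint angles; "dq": joint speeds; "joint_efforts": joint torques, N m; "eef_pos": TCP position; "eef_rot": TCP orientation; "wrist_force": force on the tool from outside, world axes, zero at the start; "torque": the same for the moment, N m; "opening": opening from 0.0 (shut) to 1.0 (fully open).
Only numpy, scipy, OpenCV 4.12 (cv2) and the standard library are available. Lean on these libraries where they do the work, as an engineer would, in place of code of your own. Each camera call takes 0.05 s, during which the arm holds its last target. There are 200 camera calls.

### The job

Each blue bin in the tote shows one sample part, screwed to the shelf at its front. Take the four loose wheel parts from the rubber mat (hexagon axle nut, ball bearing, spacer tube and chain adjuster) and put each into the open compartment of the bin that shows the same part, resting on the compartment's floor the same way up as the sample: nut, bearing and adjuster lying flat, spacer standing on end. The square nut and the split clamp collar belong to no bin: leave them lying where they are.

Things in the scene. Friction and masses are not known exactly. Their poses are not given: they have to be found in the camera images.
- axle_nut: plain steel hexagon nut lying flat, 41 mm across flats, 47 mm across corners, 22 mm high, 25 mm threaded bore, about 0.15 kg. Origin: centre of its underside; z up; one pair of flats faces +x and -x, the others are turned by 60 degrees. Loose on the black mat (top 3 mm above the bench).
- bearing: steel ball bearing lying flat: outer diameter 47 mm, bore 20 mm, 14 mm high, bright outer and inner ring with a black rubber seal between, about 0.11 kg. Origin: centre of its underside; z up. Loose on the black mat (top 3 mm above the bench).
- spacer: plain steel tube standing on end: outer diameter 30 mm, bore 20 mm, 48 mm high, about 0.15 kg. Origin: centre of its underside; z up, along the tube. Loose on the black mat (top 3 mm above the bench).
- adjuster: chain adjuster lying flat: steel block 44 x 30 mm, 24 mm high, with an upright 18 mm hole, and at one end a stud (9 mm thick, 16 mm long, at half height) with a lock nut; 0.18 kg. Origin: underside, mid-length; +x along it to the stud: block x -30 to 14 mm (centre -8), stud x 14 to 30 mm, 30 mm sides face +-y. Loose on the black mat (top 3 mm above the bench).
- square_nut: look-alike to be left alone: steel square nut lying flat, 41 mm across flats, 58 mm across corners, 22 mm high, round bore 25 mm. Origin: centre of its underside. Loose on the black mat (top 3 mm above the bench).
- collar: look-alike to be left alone: plain steel clamp collar lying flat, a ring of 46 mm outer and 28 mm inner diameter, 15 mm high, with a 5 mm slit through one side and a clamp screw across the slit; no inner ring or black seal. Origin: centre of its underside; the slit is at +x. Loose on the black mat (top 3 mm above the bench).
- bin_nut: for axle nuts: blue bin 142 x 112 mm, fixed in a grey tote. Origin: centre of its underside, 3 mm above the bench; +x from front to back. A hexagon nut is screwed on its front shelf as sample at x -43, y 0 mm, top at z 25 mm. Behind it the open compartment: x -16 to 68, y -53 to 53 mm, floor at z 3 mm; walls 3 mm thick, top at z 36 (shelf side 26) mm. Most finger room along y.
- bin_bearing: for bearings: blue bin 142 x 112 mm, fixed in a grey tote. Origin: centre of its underside, 3 mm above the bench; +x from front to back. A ball bearing is screwed on its front shelf as sample at x -43, y 0 mm, top at z 17 mm. Behind it the open compartment: x -16 to 68, y -53 to 53 mm, floor at z 3 mm; walls 3 mm thick, top at z 36 (shelf side 26) mm. Most finger room along y.
- bin_spacer: for spacers: blue bin 142 x 112 mm, fixed in a grey tote. Origin: centre of its underside, 3 mm above the bench; +x from front to back. A spacer tube standing on end is screwed on its front shelf as sample at x -43, y 0 mm, top at z 51 mm. Behind it the open compartment: x -16 to 68, y -53 to 53 mm, floor at z 3 mm; walls 3 mm thick, top at z 36 (shelf side 26) mm. Most finger room along y.
- bin_adjuster: for chain adjusters: blue bin 142 x 112 mm, fixed in a grey tote. Origin: centre of its underside, 3 mm above the bench; +x from front to back. A chain adjuster is screwed on its front shelf as sample at x -43, y 0 mm, top at z 27 mm. Behind it the open compartment: x -16 to 68, y -53 to 53 mm, floor at z 3 mm; walls 3 mm thick, top at z 36 (shelf side 26) mm. Most finger room along y.
Not all that is in view belongs to the job. Leave any yellow look-alike of the bin_spacer alone.

How it is judged:
By the outcome, as a careful person would: the job done as asked, in the order asked, and still so for the second after the job is handed in, with the robot touching nothing.
It also fails if it takes over 102 s, if anything falls off the work surface, if the arm or the gripper's body presses on something with over 40 N, if the wrist force passes 120 N, or if a joint passes its speed limit or range.

## Working session

There is one attempt and no reset: what is moved stays moved. The work goes in short steps, Python scripts to look and compute and a tool call to move; the robot and the scene stay as the last step left them, time stands still between calls to the robot, and variables do not carry over. Pictures are saved under pics/ and viewed, about 12 in all and at most 16, crops included, and the job is handed in when it is done.

Besides the shell and the picture viewer there is one more tool, called after "Call:" as name([rows], argument=value, ...), one row to a line, values as JSON. step_arm: Moves the arm, as the interface text tells. Its arguments: {"type":"object","properties":{"motion":{"type":"array","items":{"type":"array","items":{"type":"number"}}}},"required":["motion"]}

```bash
ls; mkdir -p pics
python3 - <<'E'
from bench import ctrl
import cv2,numpy as np
for n in ["top","scene"]:
    p,d=ctrl.camera(n); cv2.imwrite(f"pics/{n}0.png",p[:,:,::-1]); np.save(f"{n}_d.npy",d)
    i=ctrl.camera_info(n); print(n,{k:np.round(v,4).tolist() for k,v in i.items()})
print(ctrl.camera_info("wrist")); print(ctrl.get_obs())
E
```

```text
pics
top {'fx': 512.8865, 'fy': 512.8865, 'cx': 321.8136, 'cy': 238.3747, 'T': [[-0.0041, -0.9956, 0.0934, 0.409], [-0.9998, 0.006, 0.0203, -0.0829], [-0.0208, -0.0933, -0.9954, 1.1545], [0.0, 0.0, 0.0, 1.0]]}
scene {'fx': 518.0853, 'fy': 518.0853, 'cx': 324.9616, 'cy': 248.5684, 'T': [[-0.511, 0.6279, -0.5871, 1.1837], [0.8596, 0.3739, -0.3484, 0.3278], [0.0008, -0.6826, -0.7308, 0.8494], [0.0, 0.0, 0.0, 1.0]]}
{'fx': 346.70586392345143, 'fy': 346.70586392345143, 'cx': 323.32684718195003, 'cy': 237.88165871345385, 'hand_eye': array([[-2.93054262e-04, -2.77050186e-01,  9.60855405e-01,
        -1.42575450e-01],
       [ 9.99999382e-01,  9.49702557e-04,  5.78827312e-04,
        -3.19318322e-04],
       [-1.07289105e-03,  9.60854980e-01,  2.77049736e-01,
        -7.00959160e-02],
       [ 0.00000000e+00,  0.00000000e+00,  0.00000000e+00,
         1.00000000e+00]])}
{'time_s': 0.1, 'q': array([ 8.97695982e-01,  1.81438339e-01,  1.60786981e+00, -2.21125207e-05,
        1.35379914e+00, -2.06333511e-01]), 'dq': array([ 0.0011832 , -0.0018879 , -0.00292323,  0.00077799,  0.0006282 ,
        0.00106432]), 'joint_efforts': array([-3.58409770e-04, -4.45873260e+01, -3.52243853e+01, -3.26467734e-04,
        4.03497615e-03, -3.08663346e-05]), 'eef_pos': array([0.25845553, 0.51310692, 0.23050868]), 'eef_rot': array([ 0.68771589,  0.16304346,  0.68815799, -0.16401908]), 'wrist_force': array([ 0.61902961, -0.6623433 , -0.24198959]), 'torque': array([-0.00973911, -0.05615412, -0.01395283]), 'opening': 1.0020465647597947}
```

View pics/top0.png

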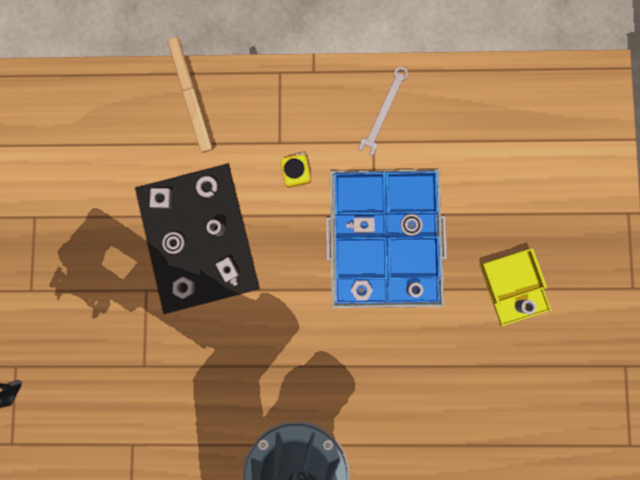

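View pics/scene0.png

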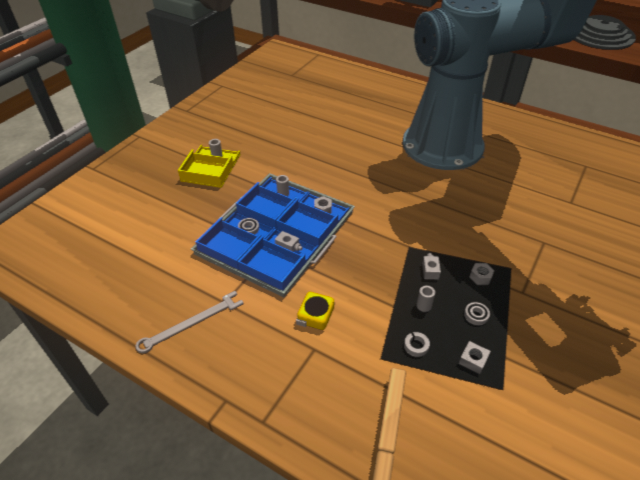

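The top view shows these parts on the mat:
- square nut (160,198)
- collar (207,186)
- spacer (216,227)
- bearing (173,242)
- adjuster (228,270)
- hex nut (183,288)

The tote bins show adjuster (362,225), bearing (412,224), nut (362,290) and spacer (416,290). The yellow bin on the right is the decoy.

```bash
cat > h.py <<'E'
import cv2,numpy as np
from bench import ctrl
from scipy.spatial.transform import Rotation as R
def tool():
    o=ctrl.get_obs(); T=np.eye(4); T[:3,:3]=R.from_quat(o["eef_rot"],scalar_first=True).as_matrix(); T[:3,3]=o["eef_pos"]; return T
def camT(n):
    i=ctrl.camera_info(n); return i,(i["T"] if "T" in i else tool()@i["hand_eye"])
def cast(i,T,uv,z):
    uv=np.atleast_2d(uv).astype(float)
    r=np.c_[(uv[:,0]-i["cx"])/i["fx"],(uv[:,1]-i["cy"])/i["fy"],np.ones(len(uv))]@T[:3,:3].T
    return T[:3,3]+r*((z-T[2,3])/r[:,2])[:,None]
def cloud(i,T,d):
    v,u=np.mgrid[:480,:640]; c=np.stack([(u-i["cx"])/i["fx"]*d,(v-i["cy"])/i["fy"]*d,d],-1)
    return c@T[:3,:3].T+T[:3,3]
E
python3 - <<'E'
from h import *
i,T=camT("top"); d=np.load("top_d.npy"); P=cloud(i,T,d); im=cv2.imread("pics/top0.png")
print("bench z",P[340:350,500:510,2].mean(), "mat", np.median(P[255:265,195:205,2]))
for n,(u,v),h in [("sq",(160,198),22),("collar",(207,186),15),("spacer",(216,227),48),("bearing",(173,242),14),("adj",(228,270),24),("nut",(183,288),22),
   ("Sadj",(362,225),30),("Sbear",(412,224),20),("Snut",(362,290),28),("Sspac",(416,290),54)]:
    z=(h+3 if n[0]!="S" else h)/1000
    w=P[v-17:v+18,u-20:u+21].reshape(-1,3); s=w[abs(w[:,2]-z)<.007]
    hull=cv2.minAreaRect((s[:,:2]*1000).astype(np.float32))
    print(n,len(s),"med z %.4f"%np.median(s[:,2]),"rect c",np.round(hull[0],1),"size",np.round(hull[1],1),"ang %.1f"%hull[2])
hsv=cv2.cvtColor(im,cv2.COLOR_BGR2HSV)
m=cv2.inRange(hsv,(100,120,80),(125,255,255)); m[:,:320]=0;m[:,450:]=0
m=cv2.morphologyEx(m,cv2.MORPH_CLOSE,np.ones((9,9),np.uint8))
c=max(cv2.findContours(m,0,2)[0],key=cv2.contourArea)[:,0]
w=cast(i,T,c,.039); print("bins rim",cv2.minAreaRect((w[:,:2]*1000).astype(np.float32)))
E
```

```text
bench z -0.00024315542665303668 mat 0.001641616394416734
sq 269 med z 0.0234 rect c [609.  305.4] size [41.7 42.7] ang 0.5
collar 220 med z 0.0168 rect c [634.5 201.1] size [44.6 43.2] ang 44.7
spacer 93 med z 0.0499 rect c [540.1 176.4] size [28.7 28.8] ang 88.3
bearing 287 med z 0.0153 rect c [508.3 275.1] size [45.5 45.5] ang 8.9
adj 240 med z 0.0255 rect c [441.6 148.6] size [57.4 30.4] ang 28.4
nut 223 med z 0.0238 rect c [408.4 249.4] size [40.7 45.5] ang 30.7
Sadj 336 med z 0.0290 rect c [ 542.4 -149. ] size [60.5 89.4] ang 0.0
Sbear 381 med z 0.0191 rect c [ 542.6 -260.3] size [90.4 60. ] ang 89.9
Snut 278 med z 0.0271 rect c [ 395.6 -147.4] size [87.5 63.3] ang 89.8
Sspac 98 med z 0.0525 rect c [ 402.1 -258.7] size [28.7 29. ] ang 39.7
bins rim ((517.3565063476562, -201.27487182617188), (285.48590087890625, 225.78451538085938), 0.27561861276626587)
```

```bash
cat >> h.py <<'E'
def goto(x,y,z,yaw=None):
    "row (mm,deg) from present pose to tool-down TCP pose x,y,z (m), jaw axis along yaw deg (mod 180, nearest)"
    T=tool(); 
    cur=np.degrees(np.arctan2(T[1,1],T[0,1])); dy=0 if yaw is None else (yaw-cur+90)%180-90
    a=np.radians(cur+dy); Y=np.array([np.cos(a),np.sin(a),0]); X=np.array([0,0,-1.]); G=np.c_[X,Y,np.cross(X,Y)]
    t=T[:3,:3].T@(np.array([x,y,z])-T[:3,3])*1000; r=np.degrees(R.from_matrix(T[:3,:3].T@G).as_rotvec())
    print("TCP",np.round(T[:3,3],4),"jaw yaw %.1f"%cur,"q6 %.2f"%ctrl.get_obs()["q"][5],"row",np.round(np.r_[t,r],1).tolist())
E
python3 -c "
from h import *
print(np.round(tool(),3)); goto(.4,.25,.14,30.7)"
```

```text
[[-0.001  0.45   0.893  0.258]
 [-0.001  0.893 -0.45   0.513]
 [-1.    -0.001 -0.     0.231]
 [ 0.     0.     0.     1.   ]]
TCP [0.2585 0.5131 0.2305] jaw yaw 63.3 q6 -0.21 row [90.7, -171.1, 244.8, 32.6, 0.0, 0.1]
```

Call:
step_arm([
  [90,-171,245,32.6,0,0,60],
  [90,-171,245,32.6,0,0,60],
  [90,-171,245,32.6,0,0,60],
  [90,-171,245,32.6,0,0,60],
  [90,-171,245,32.6,0,0,60],
  [90,-171,245,32.6,0,0,60],
  [90,-171,245,32.6,0,0,60],
  [90,-171,245,32.6,0,0,60],
])

```text
time_s: 1.1
eef_pos: [0.4002, 0.2518, 0.1417]
eef_rot: [0.615, 0.35, 0.615, -0.349]
wrist_force: [0.8, 0.0, -0.2]
opening: 0.759
```

```bash
cat >> h.py <<'E'
def look(name,objs):
    "wrist picture; objs: (label,x,y,ztop) -> top-face fit by depth, prints centre, rect, angle"
    i,T=camT("wrist"); p,d=ctrl.camera("wrist"); im=p[:,:,::-1].copy(); P=cloud(i,T,d)
    for n,x,y,z in objs:
        m=((abs(P[...,2]-z)<.003)&(np.hypot(P[...,0]-x,P[...,1]-y)<.036)&(d>0)).astype(np.uint8)
        m=cv2.morphologyEx(m,cv2.MORPH_OPEN,np.ones((3,3),np.uint8))
        k=cv2.findContours(m,0,2)[0]
        if not k: print(n,"none"); continue
        c=max(k,key=cv2.contourArea); w=(cast(i,T,c[:,0],z)[:,:2]*1000).astype(np.float32)
        b=cv2.minAreaRect(w); cc=cv2.minEnclosingCircle(w)
        print(n,"z %.4f"%np.median(P[m>0][:,2]),"rect",np.round(b[0],1),np.round(b[1],1),"ang %.1f"%b[2],"circ",np.round(cc[0],1),"r %.1f"%cc[1])
        cv2.drawContours(im,[c],-1,(0,255,0),1)
    cv2.imwrite(f"pics/{name}.png",im)
E
python3 - <<'E'
from h import *
look("w1",[("nut",.408,.249,.025),("bearing",.508,.275,.017),("spacer",.540,.176,.051),("adj",.442,.149,.027)])
goto(.408,.249,.1,30.7)
print(ctrl.get_obs()["opening"],ctrl.get_obs()["time_s"])
E
```

```text
nut z 0.0251 rect [408.1 250.6] [40.7 46.2] ang 30.0 circ [407.7 250.4] r 23.5
bearing z 0.0167 rect [507.9 276.1] [47.1 45.8] ang 30.8 circ [507.8 276.4] r 24.0
spacer none
adj z 0.0269 rect [447.4 152.7] [43.4 31.9] ang 28.8 circ [447.1 152.5] r 26.5
TCP [0.4001 0.2519 0.1417] jaw yaw 30.8 q6 -0.23 row [41.7, 5.3, 6.5, 0.1, -0.0, -0.0]
0.7628187868807367 1.15
```

View pics/w1.png

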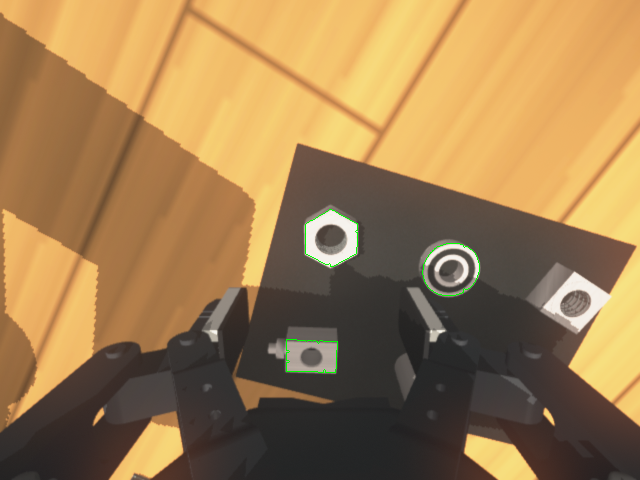

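The nut (330,238), bearing (450,268) and adjuster (311,357) are clear, and their fits match the stated sizes. Next I grip the nut across its flats.

Call:
step_arm([
  [50,6,5,0,0,0,60],
  [90,6,5,0,0,0,60],
  [120,6,5,0,0,0,60],
  [135,6,5,0,0,0,60],
  [135,6,5,0,0,0,60],
  [135,6,5,0,0,0,255],
  [135,6,5,0,0,0,255],
  [135,6,5,0,0,0,255],
  [135,6,5,0,0,0,255],
  [135,6,5,0,0,0,255],
])

```text
time_s: 2.4
eef_pos: [0.4097, 0.2499, 0.0079]
eef_rot: [0.615, 0.351, 0.614, -0.349]
wrist_force: [-1.0, 0.9, 6.7]
opening: 0.461
```

Call:
step_arm([
  [0,0,0,0,0,0,255],
  [-30,0,0,0,0,0,255],
  [-80,0,0,0,0,0,255],
  [-120,0,0,0,0,0,255],
  [-120,0,0,0,0,0,255],
])

```text
time_s: 3.02
eef_pos: [0.4111, 0.2502, 0.1303]
eef_rot: [0.616, 0.352, 0.612, -0.348]
wrist_force: [0.2, 0.3, -1.6]
opening: 0.463
```

```bash
python3 -c "
from h import *
goto(.472,-.145,.126,90)"
```

```text
TCP [0.4111 0.2502 0.1303] jaw yaw 30.7 q6 -0.24 row [3.8, -149.2, 371.0, -59.3, 0.4, -0.4]
```

Call:
step_arm([
  [4,-149,371,-59.3,0.4,-0.4,255],
  [4,-149,371,-59.3,0.4,-0.4,255],
  [4,-149,371,-59.3,0.4,-0.4,255],
  [4,-149,371,-59.3,0.4,-0.4,255],
  [4,-149,371,-59.3,0.4,-0.4,255],
  [4,-149,371,-59.3,0.4,-0.4,255],
  [4,-149,371,-59.3,0.4,-0.4,255],
  [4,-149,371,-59.3,0.4,-0.4,255],
  [4,-149,371,-59.3,0.4,-0.4,255],
  [4,-149,371,-59.3,0.4,-0.4,255],
])

```text
time_s: 4.28
eef_pos: [0.4685, -0.1442, 0.1215]
eef_rot: [0.703, -0.0, 0.711, -0.001]
wrist_force: [0.2, 0.1, -2.1]
opening: 0.465
```

Run:
```python
from h import *
i,T=camT("wrist"); p,d=ctrl.camera("wrist"); cv2.imwrite("pics/w2.png",p[:,:,::-1])
P=cloud(i,T,d); hsv=cv2.cvtColor(p,cv2.COLOR_RGB2HSV)
b=(cv2.inRange(hsv,(100,120,60),(125,255,255))>0)&(d>0)
# rim points of all bins: walls top at z .039
w=P[b&(abs(P[...,2]-.039)<.003)][:,:2]*1000
print(len(w)); print("xhist",[(a,int(c)) for c,a in zip(*np.histogram(w[:,0],np.arange(360,680,5))) if c>40]); print("yhist",[(a,int(c)) for c,a in zip(*np.histogram(w[:,1],np.arange(-330,-60,3))) if c>40])
goto(.472,-.145,.012,90); print(ctrl.get_obs()["opening"])
```

```text
4535
xhist [(np.int64(425), 200), (np.int64(430), 241), (np.int64(435), 234), (np.int64(440), 217), (np.int64(445), 224), (np.int64(450), 217), (np.int64(455), 200), (np.int64(460), 213), (np.int64(465), 211), (np.int64(470), 215), (np.int64(475), 215), (np.int64(480), 208), (np.int64(485), 188), (np.int64(490), 197), (np.int64(495), 180), (np.int64(500), 151), (np.int64(505), 87), (np.int64(510), 884), (np.int64(515), 140), (np.int64(655), 104)]
yhist [(np.int64(-315), 363), (np.int64(-312), 612), (np.int64(-282), 44), (np.int64(-279), 41), (np.int64(-210), 142), (np.int64(-207), 424), (np.int64(-204), 312), (np.int64(-201), 403), (np.int64(-198), 410), (np.int64(-96), 225), (np.int64(-93), 476), (np.int64(-90), 114)]
TCP [ 0.4687 -0.1441  0.1217] jaw yaw 90.0 q6 -2.10 row [109.7, -0.8, 4.4, 0.0, -0.6, 0.1]
0.4672967911343892
```

View pics/w2.png

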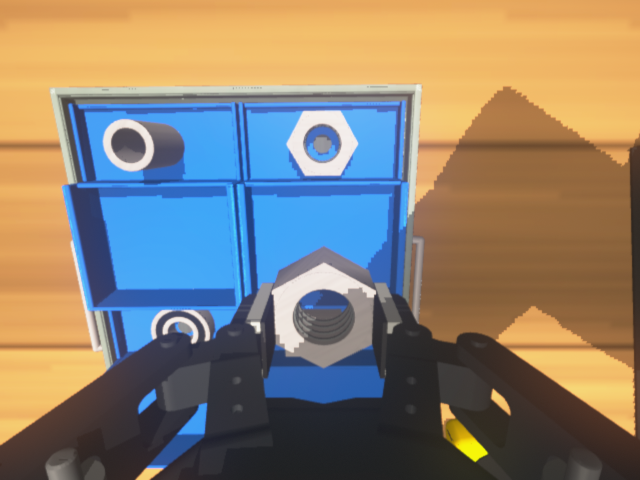

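Nut is held over its compartment, whose walls agree with the model (centre about 472, -146). Lowering it.

Call:
step_arm([
  [50,-1,4,0,-0.6,0,255],
  [85,-1,4,0,-0.6,0,255],
  [103,-1,4,0,-0.6,0,255],
  [108,-1,4,0,-0.6,0,255],
  [109,-1,4,0,-0.6,0,255],
  [109,-1,4,0,-0.6,0,255],
])

```text
time_s: 5.08
eef_pos: [0.4731, -0.1472, 0.0142]
eef_rot: [0.708, -0.001, 0.706, -0.001]
wrist_force: [-0.7, 0.2, -1.0]
opening: 0.462
```

Call:
step_arm([
  [2,0,0,0,0,0,255],
  [2,0,0,0,0,0,255],
  [2,0,0,0,0,0,70],
  [2,0,0,0,0,0,70],
  [2,0,0,0,0,0,70],
  [-40,0,0,0,0,0,70],
  [-100,0,0,0,0,0,70],
  [-130,0,0,0,0,0,60],
  [-130,0,0,0,0,0,60],
])

```text
time_s: 6.2
eef_pos: [0.474, -0.1479, 0.1462]
eef_rot: [0.709, -0.002, 0.705, -0.002]
wrist_force: [-0.8, -0.7, -0.3]
opening: 0.765
```

Run:
```python
from h import *
goto(.508,.276,.13,30.7)
# placing check for nut with the top camera
i,T=camT("top"); p,d=ctrl.camera("top"); P=cloud(i,T,d); cv2.imwrite("pics/t1.png",p[:,:,::-1])
for z in (.012,.020,.028):
    w=P[(abs(P[...,2]-z)<.003)&(abs(P[...,0]-.472)<.035)&(abs(P[...,1]+.145)<.045)]; print(z,len(w), np.round(np.median(w,0),4) if len(w) else "")
```

```text
TCP [ 0.474  -0.1479  0.1462] jaw yaw 90.0 q6 -2.11 row [14.0, 424.0, 33.6, 59.3, 0.5, 0.1]
0.012 15 [ 0.4476 -0.1243  0.0096]
0.02 1 [ 0.4627 -0.1264  0.0191]
0.028 1 [ 0.4601 -0.1282  0.0277]
```

Call:
step_arm([
  [14,424,34,59.3,0.5,0,60],
  [14,424,34,59.3,0.5,0,60],
  [14,424,34,59.3,0.5,0,60],
  [14,424,34,59.3,0.5,0,60],
  [14,424,34,59.3,0.5,0,60],
  [14,424,34,59.3,0.5,0,60],
  [14,424,34,59.3,0.5,0,60],
  [14,424,34,59.3,0.5,0,60],
  [14,424,34,59.3,0.5,0,60],
  [14,424,34,59.3,0.5,0,60],
])

```text
time_s: 7.5
eef_pos: [0.5054, 0.2763, 0.1266]
eef_rot: [0.612, 0.349, 0.617, -0.351]
wrist_force: [-0.6, 0.1, 0.5]
opening: 0.764
```

Run:
```python
from h import *
look("w3",[("bearing",.508,.276,.017),("spacer",.540,.177,.051),("adj",.442,.149,.027)])
goto(.508,.276,.005,30.7)
i,T=camT("top"); p,d=ctrl.camera("top"); P=cloud(i,T,d); cv2.imwrite("pics/t1.png",p[120:330,110:470,::-1].repeat(2,0).repeat(2,1))
w=P[(abs(P[...,2]-.028)<.004)&(abs(P[...,0]-.472)<.035)&(abs(P[...,1]+.145)<.045)]*1000; print("nut",len(w),np.median(w[:,2]) if len(w) else "", cv2.minAreaRect(w[:,:2].astype(np.float32)) if len(w) else "")
```

```text
bearing z 0.0165 rect [508.6 276.2] [45.6 46.3] ang 30.8 circ [508.4 276.2] r 23.5
spacer z 0.0506 rect [539.2 177.8] [29.  30.5] ang 30.4 circ [539.4 177.9] r 15.6
adj z 0.0268 rect [443.6 150.7] [36.  30.8] ang 29.4 circ [443.7 150.5] r 23.5
TCP [0.5058 0.2759 0.127 ] jaw yaw 30.6 q6 -0.24 row [122.0, 2.7, 1.6, -0.1, -0.3, 0.4]
nut 194 27.5438051001633 ((471.0289306640625, -146.98175048828125), (37.55931091308594, 44.146053314208984), 88.9405288696289)
```

View pics/t1.png

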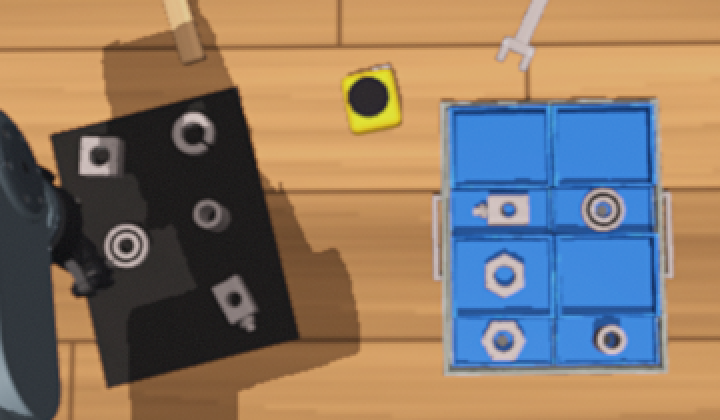

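The nut lies flat in its bin (crop at 503,275; top at 27.5 mm, expected 28). Now the bearing.

Call:
step_arm([
  [50,3,2,0,-0.3,0.4,60],
  [90,3,2,0,-0.3,0.4,60],
  [112,3,2,0,-0.3,0.4,60],
  [121,3,2,0,-0.3,0.4,60],
  [122,3,2,0,-0.3,0.4,60],
  [122,3,2,0,-0.3,0.4,255],
  [122,3,2,0,-0.3,0.4,255],
  [122,3,2,0,-0.3,0.4,255],
  [122,3,2,0,-0.3,0.4,255],
])

```text
time_s: 8.72
eef_pos: [0.5107, 0.2774, 0.0081]
eef_rot: [0.616, 0.351, 0.613, -0.349]
wrist_force: [-1.2, -2.4, 6.2]
opening: 0.516
```

Call:
step_arm([
  [0,0,0,0,0,0,255],
  [-30,0,0,0,0,0,255],
  [-80,0,0,0,0,0,255],
  [-120,0,0,0,0,0,255],
  [-120,0,0,0,0,0,255],
])

```text
time_s: 9.35
eef_pos: [0.512, 0.2782, 0.1311]
eef_rot: [0.617, 0.353, 0.611, -0.347]
wrist_force: [0.6, -0.5, -1.8]
opening: 0.515
```

```bash
python3 -c "
from h import *
goto(.614,-.257,.126,90)"
```

```text
TCP [0.512  0.2782 0.1311] jaw yaw 30.7 q6 -0.24 row [4.5, -185.3, 512.3, -59.3, 0.5, -0.5]
```

Call:
step_arm([
  [4,-185,512,-59.3,0.5,-0.5,255],
  [4,-185,512,-59.3,0.5,-0.5,255],
  [4,-185,512,-59.3,0.5,-0.5,255],
  [4,-185,512,-59.3,0.5,-0.5,255],
  [4,-185,512,-59.3,0.5,-0.5,255],
  [4,-185,512,-59.3,0.5,-0.5,255],
  [4,-185,512,-59.3,0.5,-0.5,255],
  [4,-185,512,-59.3,0.5,-0.5,255],
  [4,-185,512,-59.3,0.5,-0.5,255],
  [4,-185,512,-59.3,0.5,-0.5,255],
])

```text
time_s: 10.6
eef_pos: [0.6104, -0.2621, 0.1209]
eef_rot: [0.704, 0.001, 0.71, -0.003]
wrist_force: [0.2, 1.1, -1.2]
opening: 0.514
```

Call:
step_arm([
  [0,0,0,0,0,0,255],
  [0,0,0,0,0,0,255],
  [0,0,0,0,0,0,255],
])

```text
time_s: 10.98
eef_pos: [0.611, -0.2559, 0.1221]
eef_rot: [0.704, -0.001, 0.71, -0.0]
wrist_force: [0.5, 0.0, -1.1]
opening: 0.513
```

```bash
python3 -c "
from h import *
goto(.614,-.257,.010,90); print(ctrl.get_obs()['opening'])"
```

```text
TCP [ 0.611  -0.2559  0.1221] jaw yaw 90.1 q6 -2.14 row [112.1, -0.8, 4.0, 0.1, -0.5, 0.1]
0.512922080465152
```

Call:
step_arm([
  [50,-1,4,0,-0.5,0,255],
  [90,-1,4,0,-0.5,0,255],
  [107,-1,4,0,-0.5,0,255],
  [110,-1,4,0,-0.5,0,255],
  [111,-1,4,0,-0.5,0,255],
  [112,-1,4,0,-0.5,0,255],
])

```text
time_s: 11.72
eef_pos: [0.615, -0.2595, 0.0118]
eef_rot: [0.708, -0.001, 0.706, -0.002]
wrist_force: [-0.3, 0.3, -1.4]
opening: 0.517
```

Call:
step_arm([
  [1,0,0,0,0,0,255],
  [1,0,0,0,0,0,70],
  [1,0,0,0,0,0,70],
  [1,0,0,0,0,0,70],
  [-40,0,0,0,0,0,70],
  [-100,0,0,0,0,0,70],
  [-150,0,0,0,0,0,60],
  [-150,0,0,0,0,0,60],
])

```text
time_s: 12.72
eef_pos: [0.6169, -0.2604, 0.1664]
eef_rot: [0.71, -0.003, 0.704, -0.003]
wrist_force: [0.1, 0.1, -0.5]
opening: 0.767
```

```bash
python3 -c "
from h import *
goto(.5395,.178,.165,30.7)"
```

```text
TCP [ 0.6169 -0.2604  0.1664] jaw yaw 90.0 q6 -2.14 row [-2.9, 438.4, -77.7, 59.3, 0.7, 0.2]
```

Call:
step_arm([
  [-3,438,-78,0,0.7,0.2,60],
  [-3,438,-78,0,0.7,0.2,60],
  [-3,438,-78,0,0.7,0.2,60],
  [-3,438,-78,0,0.7,0.2,60],
  [-3,438,-78,0,0.7,0.2,60],
  [-3,438,-78,0,0.7,0.2,60],
  [-3,438,-78,0,0.7,0.2,60],
  [-3,438,-78,0,0.7,0.2,60],
  [-3,438,-78,0,0.7,0.2,60],
  [-3,438,-78,0,0.7,0.2,60],
])

```text
time_s: 13.98
eef_pos: [0.5365, 0.178, 0.1615]
eef_rot: [0.703, 0.001, 0.712, -0.001]
wrist_force: [0.1, 0.0, 0.7]
opening: 0.765
```

Run:
```python
from h import *
look("w4",[("spacer",.5395,.178,.051)])
goto(.5395,.178,.012,90)
i,T=camT("top"); p,d=ctrl.camera("top"); P=cloud(i,T,d)
w=P[(abs(P[...,2]-.020)<.004)&(abs(P[...,0]-.614)<.035)&(abs(P[...,1]+.257)<.045)]*1000; print("bearing",len(w),np.median(w[:,2]) if len(w) else "", cv2.minAreaRect(w[:,:2].astype(np.float32)) if len(w) else "")
```

```text
spacer z 0.0508 rect [539.3 176.8] [29.  29.2] ang 89.9 circ [539.2 176.7] r 15.0
TCP [0.5366 0.1779 0.1617] jaw yaw 89.8 q6 -1.46 row [149.6, 0.0, 4.8, -0.2, -0.7, -0.0]
bearing 264 18.75048712673344 ((614.2235717773438, -259.463623046875), (45.506282806396484, 45.64037322998047), 89.5704116821289)
```

Call:
step_arm([
  [50,-1,5,0,-0.7,0,60],
  [100,-1,5,0,-0.7,0,60],
  [135,-1,5,0,-0.7,0,60],
  [149,-1,5,0,-0.7,0,60],
  [150,-1,5,0,-0.7,0,60],
  [150,-1,5,0,-0.7,0,255],
  [150,-1,5,0,-0.7,0,255],
  [150,-1,5,0,-0.7,0,255],
  [150,-1,5,0,-0.7,0,255],
  [150,-1,5,0,-0.7,0,255],
])

```text
time_s: 15.32
eef_pos: [0.5411, 0.1787, 0.0139]
eef_rot: [0.708, 0.001, 0.706, 0.0]
wrist_force: [0.2, -1.2, 6.5]
opening: 0.331
```

Call:
step_arm([
  [0,0,0,0,0,0,255],
  [-30,0,0,0,0,0,255],
  [-80,0,0,0,0,0,255],
  [-130,0,0,0,0,0,255],
  [-130,0,0,0,0,0,255],
])

```text
time_s: 15.95
eef_pos: [0.5428, 0.1791, 0.1474]
eef_rot: [0.711, 0.001, 0.704, 0.001]
wrist_force: [0.6, -0.2, -3.5]
opening: 0.335
```

```bash
python3 -c "
from h import *
goto(.474,-.257,.140,90)"
```

```text
TCP [0.5428 0.1791 0.1474] jaw yaw 90.0 q6 -1.46 row [5.7, -436.1, -68.7, -0.0, 0.6, -0.1]
```

Call:
step_arm([
  [4,-436,-68,0,0.6,0,255],
  [4,-436,-68,0,0.6,0,255],
  [4,-436,-68,0,0.6,0,255],
  [4,-436,-68,0,0.6,0,255],
  [4,-436,-68,0,0.6,0,255],
  [4,-436,-68,0,0.6,0,255],
  [4,-436,-68,0,0.6,0,255],
  [4,-436,-68,0,0.6,0,255],
  [4,-436,-68,0,0.6,0,255],
  [4,-436,-68,0,0.6,0,255],
])

```text
time_s: 17.2
eef_pos: [0.471, -0.2557, 0.1369]
eef_rot: [0.703, 0.001, 0.711, 0.001]
wrist_force: [0.7, 0.1, -1.8]
opening: 0.335
```

Call:
step_arm([
  [0,0,0,0,0,0,255],
  [0,0,0,0,0,0,255],
])

```text
time_s: 17.45
eef_pos: [0.4714, -0.2565, 0.1376]
eef_rot: [0.703, 0.0, 0.711, 0.001]
wrist_force: [0.1, -0.7, -2.5]
opening: 0.333
```

```bash
python3 -c "
from h import *
goto(.472,-.257,.017,90); print(ctrl.get_obs()['opening'])
p,d=ctrl.camera('wrist'); cv2.imwrite('pics/w5.png',p[:,:,::-1])"
```

```text
TCP [ 0.4714 -0.2565  0.1376] jaw yaw 90.0 q6 -2.28 row [120.6, -0.6, 1.8, 0.0, -0.6, -0.1]
0.33254266281964473
```

View pics/w5.png

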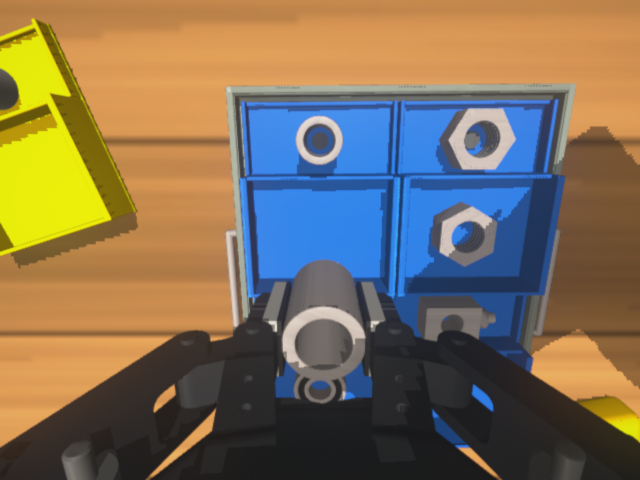

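The spacer is held upright between the pads (323,340). Its blue bin lies ahead at (320,235), and the nut sits in its bin at (465,235).

Call:
step_arm([
  [50,-1,1,0,-0.6,0,255],
  [95,-1,1,0,-0.6,0,255],
  [115,-1,1,0,-0.6,0,255],
  [119,-1,1,0,-0.6,0,255],
  [121,-1,1,0,-0.6,0,255],
  [121,-1,1,0,-0.6,0,255],
])

```text
time_s: 18.25
eef_pos: [0.4717, -0.2589, 0.0177]
eef_rot: [0.708, 0.0, 0.706, -0.0]
wrist_force: [-0.0, -0.2, -1.3]
opening: 0.331
```

Call:
step_arm([
  [1,0,0,0,0,0,255],
  [1,0,0,0,0,0,255],
  [1,0,0,0,0,0,100],
  [1,0,0,0,0,0,100],
  [1,0,0,0,0,0,100],
  [-25,0,0,0,0,0,100],
  [-75,0,0,0,0,0,80],
  [-130,0,0,0,0,0,60],
  [-130,0,0,0,0,0,60],
])

```text
time_s: 19.38
eef_pos: [0.4736, -0.2608, 0.1516]
eef_rot: [0.71, -0.002, 0.704, -0.002]
wrist_force: [0.6, 0.8, 0.5]
opening: 0.762
```

```bash
python3 -c "
from h import *
goto(.447,.152,.14,118.5)"
```

```text
TCP [ 0.4736 -0.2608  0.1516] jaw yaw 90.0 q6 -2.29 row [9.1, 412.8, -26.9, -28.5, 0.3, 0.4]
```

Call:
step_arm([
  [9,413,-27,-28.5,0.3,0.4,60],
  [9,413,-27,-28.5,0.3,0.4,60],
  [9,413,-27,-28.5,0.3,0.4,60],
  [9,413,-27,-28.5,0.3,0.4,60],
  [9,413,-27,-28.5,0.3,0.4,60],
  [9,413,-27,-28.5,0.3,0.4,60],
  [9,413,-27,-28.5,0.3,0.4,60],
  [9,413,-27,-28.5,0.3,0.4,60],
  [9,413,-27,-28.5,0.3,0.4,60],
  [9,413,-27,-28.5,0.3,0.4,60],
])

```text
time_s: 20.62
eef_pos: [0.4442, 0.1534, 0.1376]
eef_rot: [0.684, -0.17, 0.687, 0.176]
wrist_force: [-0.3, -0.1, 0.3]
opening: 0.766
```

Run:
```python
from h import *
look("w6",[("adj",.447,.152,.027)])
goto(.447,.152,.006,118.5)
i,T=camT("top"); p,d=ctrl.camera("top"); P=cloud(i,T,d)
w=P[(abs(P[...,2]-.054)<.005)&(abs(P[...,0]-.472)<.035)&(abs(P[...,1]+.257)<.045)]*1000; print("spacer",len(w),np.median(w[:,2]) if len(w) else "", cv2.minAreaRect(w[:,:2].astype(np.float32)) if len(w) else "")
```

```text
adj z 0.0269 rect [447. 151.] [44.4 29.5] ang 28.7 circ [447.  151.1] r 26.5
TCP [0.4443 0.1534 0.1377] jaw yaw 118.3 q6 -1.99 row [131.7, -3.7, 2.1, -0.2, -0.2, -0.5]
spacer 88 52.85783445343229 ((470.157958984375, -258.6593933105469), (28.58571434020996, 28.314085006713867), 88.4664077758789)
```

View pics/w6.png

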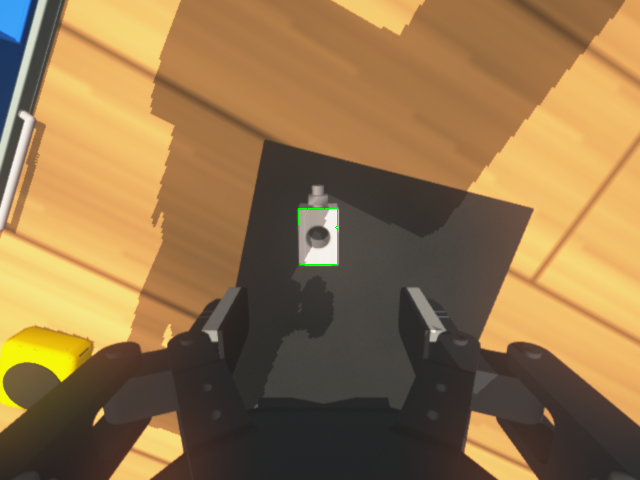

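The adjuster block is outlined cleanly at (318,237) with its stud at (318,192). The spacer stands in its bin (top 52.9 mm, expected 54, with the same -1.2 mm depth bias). Gripping the adjuster.

Call:
step_arm([
  [50,-5,2,0,-0.2,-0.5,60],
  [90,-5,2,0,-0.2,-0.5,60],
  [118,-5,2,0,-0.2,-0.5,60],
  [130,-5,2,0,-0.2,-0.5,60],
  [131,-5,2,0,-0.2,-0.5,60],
  [131,-5,2,0,-0.2,-0.5,255],
  [131,-5,2,0,-0.2,-0.5,255],
  [131,-5,2,0,-0.2,-0.5,255],
  [131,-5,2,0,-0.2,-0.5,255],
  [131,-5,2,0,-0.2,-0.5,255],
])

```text
time_s: 21.98
eef_pos: [0.4487, 0.1521, 0.0083]
eef_rot: [0.687, -0.174, 0.684, 0.174]
wrist_force: [-0.9, 1.3, 7.3]
opening: 0.336
```

Call:
step_arm([
  [0,0,0,0,0,0,255],
  [-30,0,0,0,0,0,255],
  [-80,0,0,0,0,0,255],
  [-130,0,0,0,0,0,255],
  [-130,0,0,0,0,0,255],
])

```text
time_s: 22.6
eef_pos: [0.4507, 0.1523, 0.1416]
eef_rot: [0.689, -0.174, 0.682, 0.173]
wrist_force: [0.4, -0.1, -1.2]
opening: 0.338
```

```bash
python3 -c "
from h import *
goto(.622,-.145,.135,90)"
```

```text
TCP [0.4507 0.1523 0.1416] jaw yaw 118.5 q6 -1.99 row [8.0, -343.0, 8.8, 28.5, 0.6, 0.1]
```

Call:
step_arm([
  [5,-343,9,28.5,0.6,0,255],
  [5,-343,9,28.5,0.6,0,255],
  [5,-343,9,28.5,0.6,0,255],
  [5,-343,9,28.5,0.6,0,255],
  [5,-343,9,28.5,0.6,0,255],
  [5,-343,9,28.5,0.6,0,255],
  [5,-343,9,28.5,0.6,0,255],
  [5,-343,9,28.5,0.6,0,255],
  [5,-343,9,28.5,0.6,0,255],
  [5,-343,9,28.5,0.6,0,255],
])

```text
time_s: 23.85
eef_pos: [0.6185, -0.1443, 0.132]
eef_rot: [0.704, -0.001, 0.71, -0.001]
wrist_force: [0.0, -0.0, -1.7]
opening: 0.334
```

```bash
python3 -c "
from h import *
goto(.622,-.145,.011,90); print(ctrl.get_obs()['opening'])
p,d=ctrl.camera('wrist'); cv2.imwrite('pics/w7.png',p[:,:,::-1])"
```

```text
TCP [ 0.6185 -0.1443  0.132 ] jaw yaw 90.0 q6 -1.98 row [120.9, -0.5, 4.7, 0.0, -0.5, 0.1]
0.3341674152184994
```

View pics/w7.png

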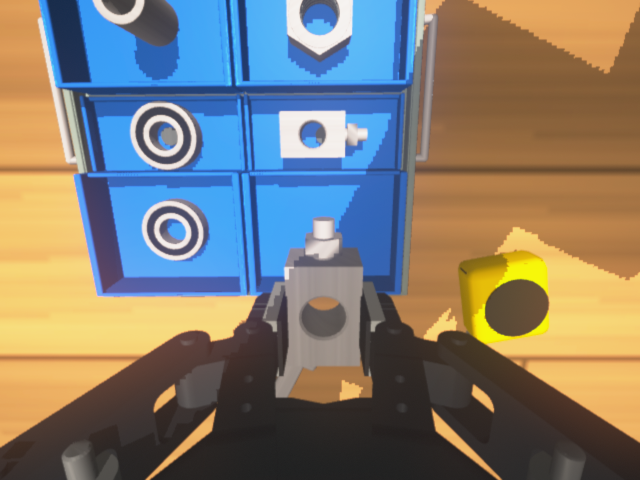

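The adjuster is held flat with its stud to the front at (323,228), over its bin; the bearing lies in its own bin at (174,230). Lowering.

Call:
step_arm([
  [50,0,4,0,-0.5,0,255],
  [95,0,4,0,-0.5,0,255],
  [115,0,4,0,-0.5,0,255],
  [119,0,4,0,-0.5,0,255],
  [121,0,4,0,-0.5,0,255],
  [121,0,4,0,-0.5,0,255],
])

```text
time_s: 24.65
eef_pos: [0.6229, -0.1461, 0.0127]
eef_rot: [0.708, -0.001, 0.706, -0.001]
wrist_force: [-0.2, -0.8, -1.8]
opening: 0.334
```

Call:
step_arm([
  [1,0,0,0,0,0,255],
  [1,0,0,0,0,0,255],
  [1,0,0,0,0,0,100],
  [1,0,0,0,0,0,100],
  [1,0,0,0,0,0,100],
  [-25,0,0,0,0,0,100],
  [-75,0,0,0,0,0,80],
  [-130,0,0,0,0,0,60],
  [-130,0,0,0,0,0,60],
])

```text
time_s: 25.78
eef_pos: [0.6252, -0.1468, 0.147]
eef_rot: [0.71, -0.002, 0.704, -0.002]
wrist_force: [-0.2, -0.3, -0.9]
opening: 0.764
```

Call:
step_arm([
  [-60,220,-60,0,0,0,60],
  [-60,220,-60,0,0,0,60],
  [-60,220,-60,0,0,0,60],
  [-60,220,-60,0,0,0,60],
  [-60,220,-60,0,0,0,60],
  [-60,220,-60,0,0,0,60],
  [-60,220,-60,0,0,0,60],
])

```text
time_s: 26.65
eef_pos: [0.5618, 0.0736, 0.1995]
eef_rot: [0.706, 0.0, 0.708, -0.002]
wrist_force: [-0.2, 0.1, 0.6]
opening: 0.764
```

Run:
```python
from h import *
i,T=camT("top"); p,d=ctrl.camera("top"); P=cloud(i,T,d); cv2.imwrite("pics/t2.png",p[120:330,110:470,::-1].repeat(2,0).repeat(2,1))
for n,x,y,z in [("nut",.472,-.145,.028),("bear",.614,-.257,.020),("spacer",.472,-.257,.054),("adj",.614,-.145,.030)]:
    w=P[(abs(P[...,2]-z)<.004)&(abs(P[...,0]-x)<.035)&(abs(P[...,1]-y)<.045)]*1000
    b=cv2.minAreaRect(w[:,:2].astype(np.float32)); print(n,len(w),"z %.1f"%np.median(w[:,2]),np.round(b[0]),np.round(b[1],1))
```

```text
nut 191 z 27.5 [ 471. -147.] [37.5 44. ]
bear 256 z 19.1 [ 615. -259.] [46.  44.4]
spacer 79 z 52.9 [ 470. -259.] [28.  28.5]
adj 204 z 29.2 [ 617. -146.] [29.  51.6]
```

View pics/t2.png

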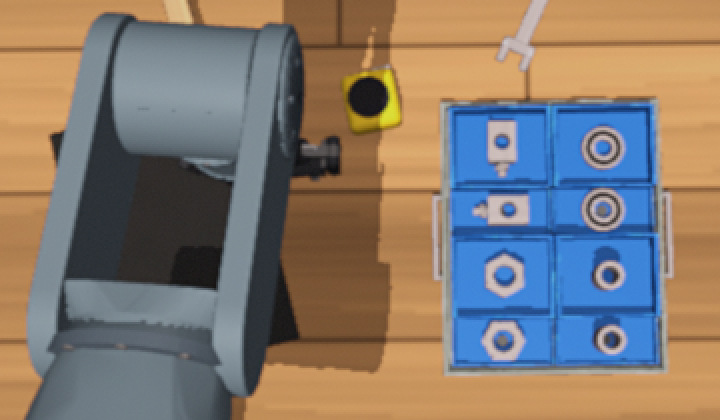

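All four parts match their samples, flat or upright as asked: adjuster (502,145), bearing (603,148), nut (504,275) and spacer (609,275). The arm is clear of everything.

```bash
python3 -c "
from bench import ctrl
print(ctrl.hand_in())"
```

```text
the job is handed in; nothing more can be done
None
```

I put the nut, bearing, spacer and adjuster, in that order, into the blue bins showing the same part, then backed the arm off and handed the job in at about 27 s.

The last top-camera check found every part within about 3 mm of its intended spot. Each measured top was 0.5–1.1 mm below its expected height, consistent with that camera's depth bias:

| Part | Top height measured (mm) | Expected (mm) | Resting |
|---|---|---|---|
| Nut | 27.5 | 28 | flat |
| Bearing | 19.1 | 20 | flat |
| Spacer | 52.9 | 54 | on end |
| Adjuster | 29.2 | 30 | flat |

The adjuster's stud points to the front of its bin, whereas the sample's points sideways; I took "the same way up" not to cover that.

I did not grip or aim at the square nut, the collar or the yellow look-alike. The arm hid most of the mat in the final picture, so I did not re-check the square nut and collar at the end. The largest force reading returned after a move was about 7 N, and no check failed.

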